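# Lock the dividing jig's index wheel on its key

### The job

The index wheel of the small dividing jig sits raised on its spindle. Push its upright peg round with a fingertip until the notch in the wheel's rim stands over the jig's steel key, then press down on the hub until the wheel is fully home on its seat, and let go. Never lift or tilt the wheel off its spindle, and leave the loose tools and wood around the jig where they lie.

Things in the scene. Friction and masses are not known exactly. Their poses are not given: they have to be found in the camera images.
- jig: Dividing jig, fixed to the table: square plywood foot 170x170x18 mm, on it a round grey plate 160 mm across, top at z = 30 mm, with an upright steel spindle 20 mm thick (hidden by the wheel's hub). Origin: centre of the foot's underside, on the table and the spindle axis; z up. The steel key lies on the plate along the jig's -x direction.
- key_top (a point): Point on the top face of the key, 53 mm from the spindle axis along the jig's -x, 46.5 mm above the table. The key is a dark steel bar 10 mm wide and 33 mm long, lying radially from 47 to 80 mm from the axis, 16.5 mm high above the plate; its outer 18 mm show beyond the wheel's rim.
- seat (a point): Centre of the round seat (ring of 84 mm outer diameter) on the spindle axis, 40 mm above the table; its axes are the jig's. The wheel's underside lies on it when home.
- collar (a joint): Brass friction collar round the spindle that carries the wheel: 0 = up (wheel 8 mm above its seat, 1.5 mm above the key), 0.008 = fully down (wheel home). It does not turn, has no spring and stays where it is left. Pushing it down takes about 8 N less the wheel's weight; the weight alone does not move it. With the notch off the key, pressing only brings the wheel 1.5 mm down onto the key.
- wheel: Loose aluminium index wheel, 124 mm across, 10 mm thick, about 0.4 kg, with a closed hub (36 mm across) over the spindle. Origin: centre of the underside, 48 mm above the table at the start, 40 when home. -x points to the notch, +x to the peg, z up. Turns either way with light friction and stops when not pushed. Starts with the notch at least 26 degrees from the key, anywhere round.
- notch (a point): Middle of the rim notch, 53 mm from the wheel's axis, at the height of the wheel's underside. The notch is 15 mm wide, goes through the full thickness and is 17 mm deep from the rim; the key is 10 mm wide, so it enters when this point and key_top stand within about 1.5 mm of each other sideways.
- peg_mid (a point): Middle of the upright dark steel peg on the wheel, 12 mm thick and 28 mm high above the wheel's top face, 46 mm from the axis, straight across from the notch; the point is 14 mm above the wheel's top face. The peg is 22 mm clear of the hub.
- hub_top (a point): Centre of the hub's flat top (36 mm across), on the axis: the place to press. 84 mm above the table at the start, 76 mm when home.
- wedge: Loose pine block 30x60x30 mm beside the jig, to be left alone; origin under its centre.
- pencil: Loose red pencil, 171 mm long, 7 mm thick, to be left alone; origin under its centre.
- rail_piece: Loose pine rail piece 40x100x22 mm, to be left alone; origin under its centre.
- plane_small: Loose small block plane 29x98x28 mm, to be left alone; origin under its centre.
Not all that is in view belongs to the job. Several things look just like the jig: the one meant starts farthest from the robot's base.

How it is judged:
On the way:
1. the wheel, its notch over the key, is pressed home on its seat by the fingers (z of wheel in the frame of seat below 0.002 m and horizontal distance between notch and key_top below 0.005 m and contact force between the fingers and wheel above 1 N), for 0.1 s.
At the end, for the whole second after the job is handed in: The wheel rests flat on its seat (underside less than 2 mm above it, within 0.06 rad of level), its notch round the key (points within 5 mm in plan), the collar pushed down more than 6 mm, and the wheel is at rest (z of wheel in the frame of seat below 0.002 m and horizontal distance between notch and key_top below 0.005 m and angle between the z axis of wheel and the z axis of jig, either way round below 0.06 rad and value of joint collar above 0.006 m and linear speed of wheel below 0.01 m/s and angular speed of wheel below 0.1 rad/s); the robot touches nothing.
It fails at once if the wheel is lifted: more than 6 mm above its starting height (14 mm above the seat) (z of wheel in the frame of seat above 0.014 m).
It fails at once if the wheel is tilted by more than 0.2 rad (angle between wheel's own z axis and vertical above 0.2 rad).
It fails at once if a loose tool or piece of wood round the jig is moved by more than 25 mm (distance of any of wedge, pencil, rail_piece, plane_small from where it was at the start of the episode above 0.025 m).
It also fails if it takes over 48 s, if anything falls off the work surface, if the arm or the gripper's body presses on something with over 40 N, if the wrist force passes 120 N, or if a joint passes its speed limit or range.

### The arm

A 6-joint arm with a two-finger parallel gripper is mounted at the origin on the work surface; the furniture and walls round the work are solid. World frame = base frame: x ahead of the robot, y to its left, z up, the work surface at z = 0. Lengths are in m, angles in rad, forces in N, time in s.
With the tool pointing down it reaches from about 0.35 to 0.85 m from the base axis. Payload 8.1 kg.
Tool frame: the origin (TCP) lies on the centre line of the jaws, within the pads' length; the fingertips stand 17 mm ahead of it and the grasp point (between the pads) lies 2 mm behind it; z points along the fingers, y is the line along which they close (so a half turn about z gives the same grasp; the last joint's range is limited). The gripper opens to 93 mm and grips with 3 to 60 N. Pads are 15 mm wide; open, the fingers measure 128 mm over their backs; the gripper's body (75 mm by 188 mm) begins 65 mm behind the grasp point.
Start: joints at [1.264, 0.13, 1.488, -0, 1.523, -0.085], TCP at [0.132, 0.585, 0.236] pointing down, gripper open.
Joint ranges: [-2.96, 2.96], [-0.89, 2.26], [0.02, 2.5], [-1.34, 4.48], [0, 2.73], [-2.66, 2.66]. Speed limits (rad/s): [2.39, 2.39, 2.79, 3.14, 3.14, 3.14].

### API

Orientations are given as a rotation vector (axis times angle).
In Python, from plant import robot, optics, close_job, models gives the robot as it stands.
- The arm moves only by the shell command python3 -m inch 'ROWS' [OPENING] [FORCE]. ROWS is a JSON object of lists of equal length, an entry for each row: "travel": the shift along the tool's x, y, z in m, a list of three; "spin": the turn about the tool's z in rad. In form: {"travel": [[x, y, z], ...], "spin": [spin, ...]}. A call has 1 to 10 rows; each row is the pose to reach, as a shift and turn from the pose commanded when the call began, along the tool's axes at that moment; what a row does not reach only later rows make up. A row lasts 1/12 s, in which the tool goes at most 41.7 mm and 7.16 degrees, less where a joint would pass 70% of its speed; a pose out of reach is approached as far as the arm can. A call with a gripper value outside its range is refused whole. OPENING is the closure, from 0 (fully open) to 1 (shut), set as the call begins (- or left out, the last holds). The fingers move at their own pace and stop on an object; FORCE is the grip in N (left out, the last holds). Time passes only in rows, so rows that repeat a pose let the fingers close. It gives the time, the measured TCP pose, the force, the opening and the grip force at its end, in the units of the state.
- robot.read_state(): the state, without advancing time (a new reading comes with each control period).
- optics.read_camera(name): name is "side" or "top"; returns (picture, depth): 420x560x3 uint8, red, green, blue; 420x560 float32, m along the optical axis (not along the pixel's ray), 0 where there is no reading.
- optics.camera_info(name): a dict with "camera_matrix" (3x3 intrinsics, pixels), "view" (4x4, takes a point from world to camera coordinates). Camera axes: x right, y down, z forward; pixel columns grow to the right and rows downward; lengths in m; the calibration is good to about 2 mm. A picture is of the moment at which its call begins. camera_info takes no time and is no camera call.
- close_job(): hands the job in; it is judged then, once.
Trained networks look in the newest picture that a camera, given by its name, has taken for a name from the list of things; names that differ only in an ending like _2 or _b are one class to them, and where a whole thing is asked for, a point or a joint stands for the part that bears it (a point fixed in the world has none). Each returns a list of dicts, best first, with "p" (0 to 1); they miss things now and then, are a little off and sometimes report something else, mostly with a low value. They report only what shows in the picture. A call takes as long as a camera call. They do not tell look-alikes from the thing itself.
- models.look_for(camera, name): "centre" ([x, y, z] in m, in world coordinates, good to about 4 mm: the middle of the surface that is visible of it).
- models.masks_of(camera, name): "region" (420x560 bool, what is visible of it).
The state is a dict: "t": time; "q": joint angles; "dq": joint speeds; "joint_torque": joint torques, N m; "tool_pos": TCP position; "orientation": TCP orientation; "force": force on the tool from outside, world axes, zero at the start; "wrist_torque": the same for the moment, N m; "opening": finger opening in m; "gripper_force": force on a finger pad.
Only numpy, scipy, OpenCV 4.12 (cv2) and the standard library are available. Lean on these libraries where they do the work, as an engineer would, in place of code of your own. Each camera call takes 0.05 s, during which the arm holds its last target. There are 200 camera calls.

## Working session

There is one attempt and no reset: what is moved stays moved. The work goes in short steps, Python scripts to look and compute and a shell command to move; the robot and the scene stay as the last step left them, time stands still between calls to the robot, and variables do not carry over. Pictures are saved under pics/ and viewed, at most 10 in all, crops included, and the job is handed in when it is done.

```bash
mkdir -p pics; python3 - <<'E'
from plant import robot, optics, models
import cv2,numpy as np
s=robot.read_state(); print({k:np.round(v,3).tolist() for k,v in s.items()})
for c in ("top","side"):
    im,d=optics.read_camera(c); cv2.imwrite(f"pics/{c}0.png",im[:,:,::-1])
    print(c,np.round(optics.camera_info(c)["view"],3).tolist(), optics.camera_info(c)["camera_matrix"])
    for n in ("jig","hub_top","peg_mid","notch","key_top"):
        for r in models.look_for(c,n): print(c,n,round(r["p"],2),np.round(r["centre"],4))
E
```

```text
{'t': 0.0, 'q': [1.264, 0.131, 1.489, 0.0, 1.523, -0.085], 'dq': [-0.001, 0.001, 0.0, 0.0, -0.001, 0.001], 'joint_torque': [0.001, -55.987, -49.174, 0.077, 0.036, -0.0], 'tool_pos': [0.132, 0.585, 0.235], 'orientation': [-0.348, -3.122, 0.003], 'force': [-1.099, -0.428, -0.288], 'wrist_torque': [0.027, 0.04, 0.006], 'gripper_force': 0.0, 'opening': 0.093}
top [[0.003, -0.999, -0.032, 0.117], [-0.993, 0.001, -0.114, 0.453], [0.114, 0.032, -0.993, 1.16], [0.0, 0.0, 0.0, 1.0]] [[473.9793391   0.        286.2174781]
 [  0.        473.9793391 207.472646 ]
 [  0.          0.          1.       ]]
top jig 0.96 [0.1852 0.3368 0.0323]
top jig 0.92 [0.4659 0.0788 0.0183]
top hub_top 0.58 [0.4828 0.0775 0.0563]
top peg_mid 0.57 [0.4782 0.0773 0.0567]
top notch 0.63 [0.4778 0.0807 0.0606]
top key_top 0.82 [0.1868 0.3325 0.0296]
top key_top 0.63 [0.4639 0.0757 0.0191]
side [[0.969, -0.245, -0.015, -0.4], [-0.131, -0.462, -0.877, 0.187], [0.208, 0.853, -0.48, 1.182], [0.0, 0.0, 0.0, 1.0]] [[494.7847681    0.         288.27323738]
 [  0.         494.7847681  208.04516999]
 [  0.           0.           1.        ]]
side jig 0.84 [0.4669 0.0146 0.0188]
side jig 0.75 [0.1828 0.3004 0.0311]
side hub_top 0.94 [0.4741 0.0642 0.0545]
side peg_mid 0.56 [0.4787 0.0585 0.0603]
side notch 0.63 [0.4797 0.0575 0.0558]
side key_top 0.8 [0.1855 0.3013 0.0316]
side key_top 0.61 [0.4641 0.0175 0.0172]
```

View pics/top0.png

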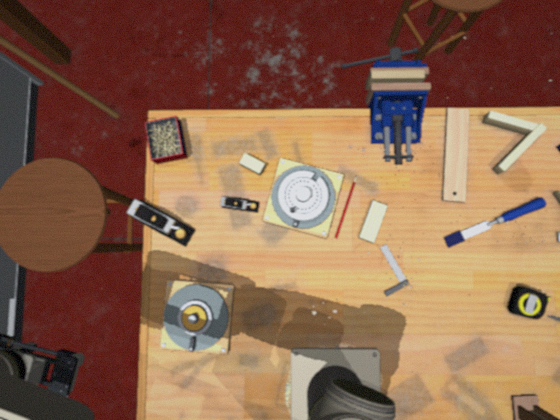

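View pics/side0.png

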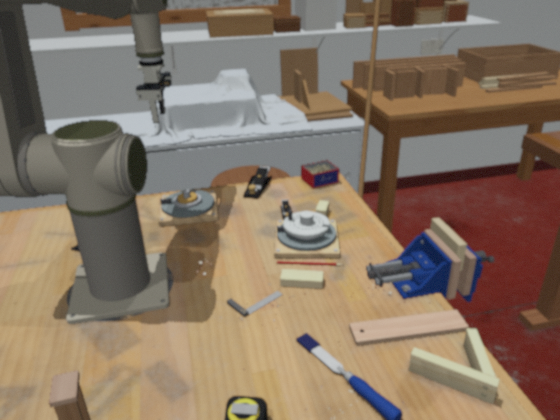

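The jig meant is at top (303,195) and side (307,228), about x=0.47, y=0.07. The look-alike at top (197,317) has no wheel and is nearer the base. I'll zoom in on the jig.

```bash
python3 - <<'E'
import cv2,numpy as np
a=cv2.imread("pics/top0.png")[145:250,220:360]; b=cv2.imread("pics/side0.png")[180:285,240:380]
im=np.vstack([cv2.resize(x,None,fx=2.85,fy=2.85,interpolation=cv2.INTER_CUBIC) for x in (a,b)])
im=np.hstack([cv2.resize(x,(400,300),interpolation=cv2.INTER_CUBIC) for x in (a,b)])
cv2.imwrite("pics/crop0.png",im)
E
```

```text
(no output)
```

View pics/crop0.png

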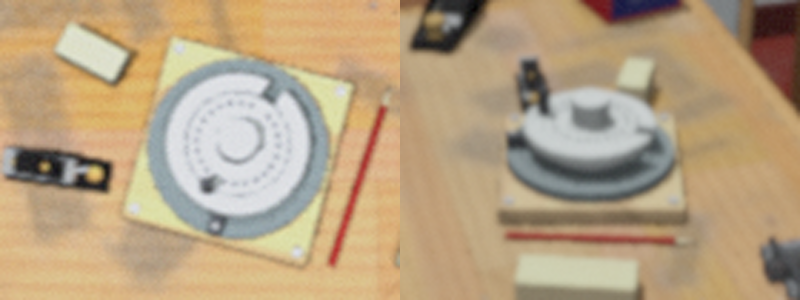

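```bash
cat > h.py <<'E'
import numpy as np
from plant import optics
def ray(c,u,v,z):
    i=optics.camera_info(c);K=np.array(i["camera_matrix"]);V=np.array(i["view"]);R,t=V[:3,:3],V[:3,3]
    d=R.T@np.linalg.inv(K)@[u,v,1]; o=-R.T@t
    return o+d*(z-o[2])/d[2]
def proj(c,P):
    i=optics.camera_info(c);K=np.array(i["camera_matrix"]);V=np.array(i["view"])
    p=K@(V[:3,:3]@np.asarray(P,float)+V[:3,3]); return p[:2]/p[2]
E
python3 - <<'E'
from h import *
import cv2
im=cv2.imread("pics/top0.png")
g=lambda x,y:(220+(x+.5)/2.857-.5,145+(y+.5)/2.857-.5)
P={n:ray("top",*g(*xy),z) for n,xy,z in [("hub",(241,138),.084),("notch",(272,90),.058),("pegtop",(205,183),.086),("key",(216,224),.0465),
 ("c1",(174,38),.018),("c2",(353,84),.018),("c3",(305,266),.018),("c4",(124,216),.018)]}
for n,p in P.items(): print(n,p.round(4))
c=(P["c1"]+P["c2"]+P["c3"]+P["c4"])/4; print("foot centre",c.round(4))
for n in ("notch","pegtop","key"):
    for o in ("hub",): d=P[n]-P[o]; print(n,np.hypot(*d[:2]).round(4),np.degrees(np.arctan2(d[1],d[0])).round(1))
for a,b in (("c1","c2"),("c2","c3"),("c3","c4"),("c4","c1")): d=P[b]-P[a]; print(np.hypot(*d[:2]).round(4),np.degrees(np.arctan2(d[1],d[0])).round(1))
# wheel face fit : bright low saturation
roi=im[145:250,220:360]; big=cv2.resize(roi,None,fx=4,fy=4,interpolation=cv2.INTER_CUBIC)
hsv=cv2.cvtColor(big,cv2.COLOR_BGR2HSV); m=((hsv[...,1]<40)&(hsv[...,2]>185)).astype(np.uint8)
m=cv2.morphologyEx(m,cv2.MORPH_OPEN,np.ones((5,5)))
n,l,s,ce=cv2.connectedComponentsWithStats(m); k=1+np.argmax(s[1:,4])
cn=max(cv2.findContours((l==k).astype(np.uint8),0,1)[0],key=cv2.contourArea); 
e=cv2.fitEllipse(cv2.convexHull(cn)); print(e, s[k])
u,v=e[0]; print("wheel face centre",ray("top",220+(u+.5)/4-.5,145+(v+.5)/4-.5,.058).round(4))
E
```

```text
hub [0.4817 0.0735 0.084 ]
notch [0.5271 0.0467 0.058 ]
pegtop [0.4435 0.1035 0.086 ]
key [0.4125 0.0948 0.0465]
c1 [0.5819 0.133  0.018 ]
c2 [ 0.5396 -0.0263  0.018 ]
c3 [0.378  0.0173 0.018 ]
c4 [0.4219 0.1765 0.018 ]
foot centre [0.4803 0.0751 0.018 ]
notch 0.0528 -30.6
pegtop 0.0485 141.8
key 0.0724 162.8
0.1648 -104.9
0.1673 164.9
0.1651 74.6
0.1658 -15.2
((331.5283203125, 201.5474395751953), (199.48594665527344, 201.83587646484375), 100.58934020996094) [  231   102   202   200 29681]
wheel face centre [0.4804 0.0771 0.058 ]
```

```bash
cat >> h.py <<'E'
from scipy.spatial.transform import Rotation as Ro
from plant import robot
C=np.array([.4808,.0748]); TH=np.radians(-15.2)
def J2W(x,y,z): c,s=np.cos(TH),np.sin(TH); return np.array([C[0]+c*x-s*y,C[1]+s*x+c*y,z])
def W2J(p): c,s=np.cos(TH),np.sin(TH); d=np.asarray(p[:2])-C; return np.array([c*d[0]+s*d[1],-s*d[0]+c*d[1]])
def rows(pts):
    "jig-frame tcp points (x,y,z world height) -> shift in tool frame, mm"
    s=robot.read_state(); R=Ro.from_rotvec(s["orientation"]).as_matrix(); p=np.array(s["tool_pos"])
    yaw=np.arctan2(R[1,0],R[0,0]); print("t",round(s["t"],2),"jig tcp",(W2J(p)*1e3).round(1),"z",(p[2]*1e3).round(1),"spin needed",round((yaw-TH-np.pi+np.pi)%(2*np.pi)-np.pi,3),"F",np.round(s["force"],1),"open",round(s["opening"],4))
    for q in pts: print((R.T@(J2W(*q)-p)).round(4).tolist())
def finger(phi):
    f=np.radians(phi); p=np.array([np.sin(f),-np.cos(f)])
    return .046*np.array([np.cos(f),np.sin(f)])-.006*p-np.clip([.0075*2*p[0],.0175*1.5*p[1]],[-.0075,-.0175],[.0075,.0175])
E
python3 -c "
from h import *
rows([(-.046,-.027,.235),(-.046,-.027,.120)])"
```

```text
t 0.6 jig tcp [-470.5  401.2] z 235.7 spin needed 0.043 F [ 0.7 -0.1 -0.4] open 0.0929
[-0.4055, -0.4463, 0.0006]
[-0.4055, -0.4463, 0.1156]
```

```bash
python3 -m inch '{"travel":[[-0.02,-0.022,0],[-0.045,-0.05,0],[-0.07,-0.077,0],[-0.095,-0.105,0],[-0.12,-0.132,0],[-0.145,-0.16,0],[-0.17,-0.187,0],[-0.195,-0.215,0],[-0.22,-0.242,0],[-0.245,-0.27,0]],"spin":[0.043,0.043,0.043,0.043,0.043,0.043,0.043,0.043,0.043,0.043]}' 1 20; python3 -c "
from h import *
rows([(-.046,-.027,.235),(-.046,-.027,.120)])"
```

```text
t: 1.43
tool_pos: [0.3121, 0.2666, 0.2359]
orientation: [0.414, 3.113, 0.001]
force: [1.1, 0.0, -0.3]
opening: 0.0312
gripper_force: 0.0
t 1.43 jig tcp [-213.1  140.8] z 235.9 spin needed 0.001 F [ 1.1  0.  -0.3] open 0.0312
[-0.167, -0.168, 0.0009]
[-0.1669, -0.1681, 0.1159]
```

```bash
python3 -m inch '{"travel":[[-0.025,-0.025,0],[-0.05,-0.05,0],[-0.075,-0.075,0],[-0.1,-0.1,0.01],[-0.125,-0.125,0.02],[-0.145,-0.145,0.04],[-0.16,-0.16,0.06],[-0.165,-0.165,0.08],[-0.165,-0.165,0.1],[-0.165,-0.165,0.1]],"spin":[0,0,0,0,0,0,0,0,0,0]}' 1 20; python3 -c "
from h import *
rows([(-.046,-.027,.120),(-.046,-.027,.085)])
import cv2
for c in ('top','side'):
    im,d=optics.read_camera(c); cv2.imwrite(f'pics/{c}1.png',im[:,:,::-1])
a=cv2.imread('pics/top1.png')[145:250,220:360]; b=cv2.imread('pics/side1.png')[180:285,240:380]
cv2.imwrite('pics/crop1.png',np.hstack([cv2.resize(x,(400,300),interpolation=cv2.INTER_CUBIC) for x in (a,b)]))"
```

```text
t: 2.27
tool_pos: [0.4252, 0.0648, 0.1316]
orientation: [-0.417, -3.107, 0.002]
force: [-0.3, 0.5, -1.1]
opening: 0.0004
gripper_force: 0.0
t 2.27 jig tcp [-51.1 -24.3] z 131.6 spin needed -0.001 F [-0.3  0.5 -1.1] open 0.0004
[-0.0051, -0.0027, 0.0116]
[-0.0054, -0.0026, 0.0466]
```

View pics/crop1.png

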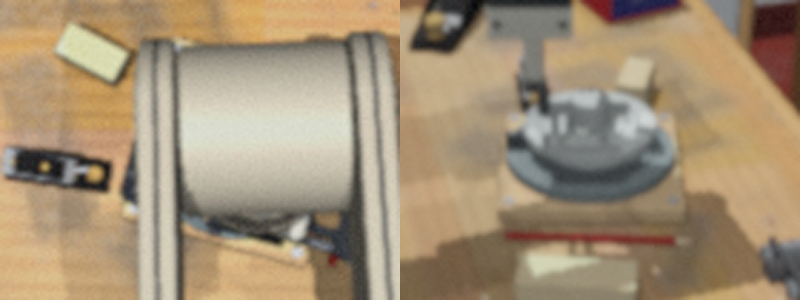

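The arm now hides the jig in the top view. In the side view the closed fingers come down at crop (530,80), next to the dark peg. I'll check this by projecting the model points.

```bash
python3 - <<'E'
from h import *
import cv2
def ann(src,box,phi,tip=None):
    im=cv2.imread(f"pics/{src}.png"); c="top" if "top" in src else "side"; u0,v0,w,h=box; k=400/w
    cr=cv2.resize(im[v0:v0+h,u0:u0+w],(400,int(h*k)),interpolation=cv2.INTER_CUBIC)
    f=np.radians(phi); pg=lambda r,z:J2W(r*np.cos(f),r*np.sin(f),z)
    pts=[(J2W(0,0,.084),(0,0,255)),(pg(.046,.058),(0,255,0)),(pg(.046,.086),(0,255,0)),(pg(-.053,.058),(255,0,0)),(pg(-.053,.048),(255,0,0)),(J2W(-.07,0,.0465),(255,0,255)),(J2W(-.08,0,.03),(255,0,255))]
    if tip is not None: pts.append((tip,(0,255,255)))
    for P,col in pts:
        u,v=proj(c,P); cv2.circle(cr,(int((u-u0+.5)*k),int((v-v0+.5)*k)),3,col,1)
    return cr
a=ann("top0",(234,145,140,140),163.7); b=ann("side0",(240,170,130,130),163.7)
cv2.imwrite("pics/ann0.png",np.hstack([a,b]))
E
```

```text
(no output)
```

View pics/ann0.png

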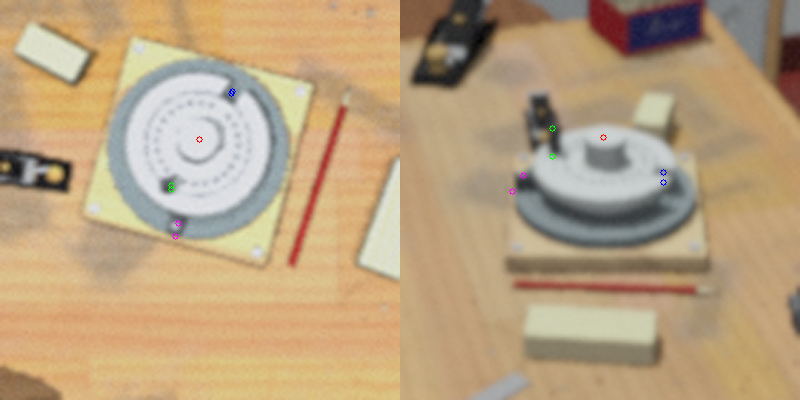

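The projected points land on the hub, peg, notch and key in both views, so the model holds. Next I go down behind the peg.

```bash
python3 -m inch '{"travel":[[-0.005,-0.003,0.015],[-0.005,-0.003,0.03],[-0.005,-0.003,0.043],[-0.005,-0.003,0.043],[-0.005,-0.003,0.043]],"spin":[0,0,0,0,0]}' 1 20; python3 -c "
from h import *
rows([(-.046,-.027,.085)]+[(*finger(p),.085) for p in range(165,34,-10)])"
```

```text
t: 2.78
tool_pos: [0.4321, 0.0618, 0.0938]
orientation: [0.413, 3.114, 0.0]
force: [-0.1, 0.4, 0.5]
opening: 0.0004
gripper_force: 0.0
t 2.78 jig tcp [-43.6 -25.3] z 93.8 spin needed 0.001 F [-0.1  0.4  0.5] open 0.0004
[0.0024, -0.0017, 0.0088]
[0.0062, 0.0139, 0.0088]
[0.0069, 0.0218, 0.0088]
[0.005, 0.0293, 0.0088]
[0.0006, 0.0361, 0.0088]
[-0.0049, 0.0445, 0.0088]
[-0.0113, 0.0534, 0.0089]
[-0.0185, 0.0614, 0.0089]
[-0.0262, 0.0683, 0.0089]
[-0.0343, 0.0739, 0.0089]
[-0.0423, 0.078, 0.0089]
[-0.0502, 0.0806, 0.0089]
[-0.0577, 0.0814, 0.0089]
[-0.0645, 0.0795, 0.0089]
[-0.0705, 0.074, 0.0089]
```

```bash
python3 -m inch '{"travel":[[0.002,-0.001,0.005],[0.004,0.004,0.009],[0.006,0.01,0.009],[0.0065,0.016,0.009],[0.007,0.022,0.009],[0.005,0.029,0.009],[0.0005,0.036,0.009],[-0.002,0.040,0.009],[-0.005,0.0445,0.009],[-0.008,0.049,0.009]],"spin":[0,0,0,0,0,0,0,0,0,0]}' 1 20; python3 -c "
from h import *
rows([(*finger(p),.085) for p in range(125,9,-10)])"
```

```text
t: 3.62
tool_pos: [0.4529, 0.1068, 0.0837]
orientation: [0.415, 3.114, -0.001]
force: [0.0, -2.6, 0.5]
opening: 0.001
gripper_force: 1.1
t 3.62 jig tcp [-35.4  23.6] z 83.7 spin needed 0.001 F [ 0.  -2.6  0.5] open 0.001
[0.0034, -0.0044, -0.0013]
[-0.003, 0.0045, -0.0013]
[-0.0102, 0.0125, -0.0013]
[-0.0179, 0.0194, -0.0013]
[-0.0259, 0.0251, -0.0013]
[-0.034, 0.0292, -0.0013]
[-0.0419, 0.0317, -0.0013]
[-0.0494, 0.0326, -0.0013]
[-0.0562, 0.0307, -0.0013]
[-0.0621, 0.0252, -0.0013]
[-0.0682, 0.0188, -0.0013]
[-0.0744, 0.0116, -0.0013]
```

```bash
python3 -m inch '{"travel":[[-0.003,0.0045,-0.001],[-0.007,0.009,-0.001],[-0.01,0.0125,-0.001],[-0.014,0.016,-0.001],[-0.018,0.0195,-0.001],[-0.022,0.0225,-0.001],[-0.026,0.025,-0.001],[-0.030,0.0275,-0.001],[-0.034,0.0292,-0.001],[-0.038,0.0305,-0.001]],"spin":[0,0,0,0,0,0,0,0,0,0]}' 1 20; python3 -c "
from h import *
import cv2
rows([(*finger(p),.085) for p in range(75,9,-5)])
im,d=optics.read_camera('side'); cv2.imwrite('pics/side2.png',im[:,:,::-1])
cv2.imwrite('pics/crop2.png',cv2.resize(im[170:270,240:380,::-1],(560,400),interpolation=cv2.INTER_CUBIC))"
```

```text
t: 4.45
tool_pos: [0.4972, 0.1261, 0.0846]
orientation: [-0.415, -3.114, 0.0]
force: [-0.9, -1.3, -0.2]
opening: 0.0006
gripper_force: 0.6
t 4.45 jig tcp [ 2.4 53.8] z 84.6 spin needed 0.001 F [-0.9 -1.3 -0.2] open 0.0006
[0.0038, -0.0011, -0.0004]
[-0.0002, 0.0004, -0.0004]
[-0.0041, 0.0015, -0.0004]
[-0.0079, 0.0021, -0.0004]
[-0.0116, 0.0023, -0.0004]
[-0.0151, 0.0021, -0.0004]
[-0.0184, 0.0004, -0.0004]
[-0.0215, -0.0022, -0.0004]
[-0.0243, -0.0051, -0.0004]
[-0.0269, -0.0082, -0.0004]
[-0.0304, -0.0115, -0.0004]
[-0.0336, -0.015, -0.0004]
[-0.0366, -0.0187, -0.0004]
[-0.0392, -0.0225, -0.0004]
```

View pics/crop2.png

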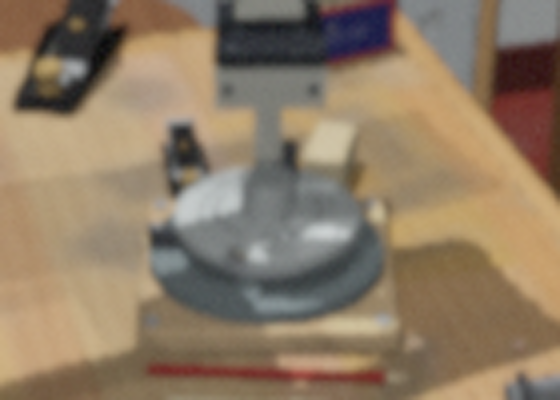

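The peg at crop (290,155) is ahead of the finger, and the notch is at the front at (235,255). The push is working, so I carry on to about phi = 20°.

```bash
python3 -m inch '{"travel":[[-0.004,0.0015,0],[-0.008,0.002,0],[-0.0115,0.0023,0],[-0.015,0.002,0],[-0.0185,0.0005,0],[-0.0215,-0.002,0],[-0.0245,-0.005,0],[-0.027,-0.008,0],[-0.0304,-0.0115,0],[-0.0336,-0.015,0]],"spin":[0,0,0,0,0,0,0,0,0,0]}' 1 20; python3 -c "
from h import *
import cv2
rows([(*finger(p),.085) for p in range(25,-1,-5)])
for c in ('top','side'):
    im,d=optics.read_camera(c); cv2.imwrite(f'pics/{c}3.png',im[:,:,::-1])
a=cv2.imread('pics/top3.png')[145:250,220:360]; b=cv2.imread('pics/side3.png')[180:285,240:380]
cv2.imwrite('pics/crop3.png',np.hstack([cv2.resize(x,(400,300),interpolation=cv2.INTER_CUBIC) for x in (a,b)]))"
```

```text
t: 5.33
tool_pos: [0.5257, 0.1024, 0.0847]
orientation: [0.415, 3.114, 0.0]
force: [-0.9, 0.8, 0.2]
opening: 0.0001
gripper_force: 0.3
t 5.33 jig tcp [36.1 38.4] z 84.7 spin needed 0.0 F [-0.9  0.8  0.2] open 0.0001
[0.0033, 0.004, -0.0003]
[0.0, 0.0005, -0.0003]
[-0.0029, -0.0032, -0.0003]
[-0.0056, -0.007, -0.0003]
[-0.0079, -0.0109, -0.0003]
[-0.0099, -0.0149, -0.0003]
```

View pics/crop3.png

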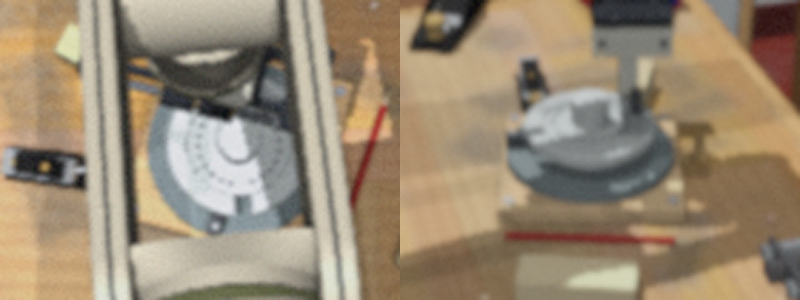

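The top view shows the notch at crop (243,203) and the key at (216,225) through a gap in the arm. I'll push to about 3° by the finger model and then measure.

```bash
python3 -m inch '{"travel":[[-0.0015,-0.0015,0],[-0.003,-0.0035,0],[-0.0045,-0.0055,0],[-0.0055,-0.007,0],[-0.0068,-0.009,0],[-0.008,-0.011,0],[-0.009,-0.0125,0],[-0.009,-0.0125,0],[-0.009,-0.0125,0]],"spin":[0,0,0,0,0,0,0,0,0]}' 1 20; python3 -c "
from h import *
import cv2
rows([(*finger(p),.085) for p in (5,2,0)])
g=[]
for i in range(5):
    im,d=optics.read_camera('top'); g.append(im[:,:,::-1].astype(float))
im=np.mean(g,0).astype(np.uint8); cv2.imwrite('pics/top4.png',im)
cv2.imwrite('pics/crop4.png',cv2.resize(im[185:235,270:345],(750,500),interpolation=cv2.INTER_CUBIC))
n=ray('top',220+243.5/2.857-.5,145+203.5/2.857-.5,.058); print('earlier notch phi',np.degrees(np.arctan2(*W2J(n)[::-1]))-180)"
```

```text
t: 6.18
tool_pos: [0.5309, 0.0882, 0.0847]
orientation: [0.415, 3.114, -0.0]
force: [-0.5, -0.4, -0.1]
opening: 0.0004
gripper_force: 0.0
t 6.18 jig tcp [44.8 26.1] z 84.7 spin needed 0.0 F [-0.5 -0.4 -0.1] open 0.0004
[0.0008, 0.0014, -0.0003]
[-0.0004, -0.001, -0.0003]
[-0.0012, -0.0026, -0.0003]
earlier notch phi -341.36158710962343
```

View pics/crop4.png

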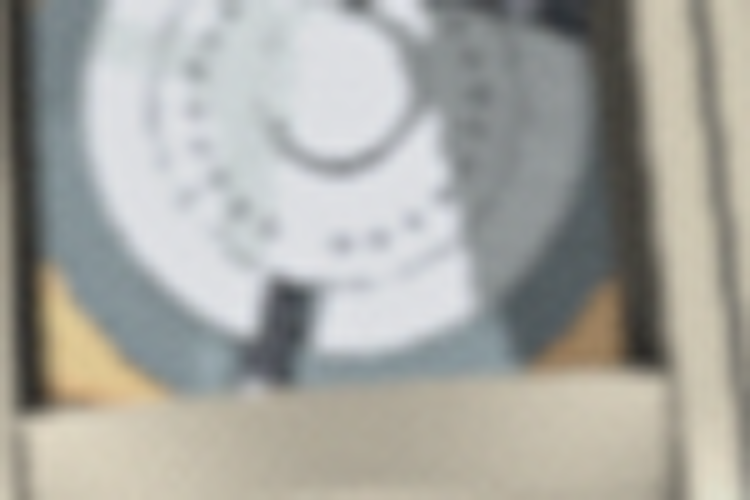

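The notch now stands almost exactly over the key: one dark band from (290,285) to (265,375). I'll get the sideways offset from intensity profiles.

```bash
python3 - <<'E'
from h import *
import cv2
im=cv2.cvtColor(cv2.imread("pics/top4.png"),cv2.COLOR_BGR2GRAY).astype(np.float32)
ys=np.arange(-.016,.0161,.001)
print("y mm",(ys*1e3).astype(int).tolist())
for z,rs in ((.058,(.049,.053,.057)),(.0465,(.053,.065,.068))):
    for r in rs:
        uv=np.array([proj("top",J2W(-r,y,z)) for y in ys],np.float32)
        v=cv2.remap(im,uv[:,:1],uv[:,1:],cv2.INTER_LINEAR).ravel(); print(z,r,v.astype(int).tolist())
E
```

```text
y mm [-16, -15, -13, -12, -11, -10, -9, -8, -7, -6, -5, -4, -3, -2, -1, 0, 0, 1, 2, 3, 4, 5, 6, 7, 8, 9, 10, 11, 12, 13, 14, 15, 16]
0.058 0.049 [223, 224, 223, 221, 217, 205, 194, 177, 159, 142, 124, 106, 95, 86, 79, 78, 76, 81, 96, 108, 131, 154, 172, 191, 208, 214, 220, 223, 223, 223, 222, 222, 223]
0.058 0.053 [224, 224, 224, 222, 215, 208, 192, 173, 154, 133, 112, 100, 92, 85, 85, 84, 86, 90, 95, 113, 132, 151, 175, 197, 207, 218, 223, 223, 224, 224, 224, 223, 223]
0.058 0.057 [212, 213, 214, 211, 209, 197, 182, 164, 143, 119, 101, 88, 77, 79, 80, 82, 84, 88, 102, 117, 139, 162, 185, 199, 212, 219, 221, 223, 222, 220, 218, 215, 214]
0.0465 0.053 [224, 224, 224, 223, 217, 210, 196, 177, 158, 136, 116, 101, 91, 83, 84, 84, 86, 89, 92, 108, 125, 146, 168, 191, 204, 215, 223, 223, 223, 224, 224, 223, 223]
0.0465 0.065 [151, 151, 150, 150, 150, 149, 146, 142, 132, 121, 110, 98, 86, 84, 83, 82, 86, 90, 91, 92, 94, 98, 103, 111, 120, 129, 137, 143, 148, 151, 154, 153, 152]
0.0465 0.068 [161, 161, 160, 158, 157, 154, 150, 143, 135, 125, 115, 105, 100, 99, 99, 102, 105, 109, 111, 113, 113, 114, 117, 122, 129, 136, 144, 151, 155, 158, 159, 159, 158]
```

```bash
cat > m.py <<'E'
from h import *
import cv2
rows([(*finger(p),.085) for p in (0,)])
im=np.mean([optics.read_camera("top")[0].astype(float) for _ in range(5)],0).astype(np.uint8)[:,:,::-1]
im=cv2.cvtColor(im,cv2.COLOR_BGR2GRAY).astype(np.float32); ys=np.arange(-16,16.1,.5)
for z,r,lv in ((.058,.049,150),(.058,.053,150),(.058,.056,150),(.0465,.065,117),(.0465,.068,130)):
    uv=np.array([proj("top",J2W(-r,y/1e3,z)) for y in ys],np.float32)
    v=cv2.remap(im,uv[:,:1],uv[:,1:],cv2.INTER_LINEAR).ravel(); w=np.where(v<lv)[0]; l,h=w[0],w[-1]
    a=ys[l]-.5*(lv-v[l])/(v[l-1]-v[l]); b=ys[h]+.5*(lv-v[h])/(v[h+1]-v[h]); print(z,r,"edges",round(a,1),round(b,1),"mid",round((a+b)/2,2))
E
python3 m.py
python3 -m inch '{"travel":[[-0.0005,-0.0006,0],[-0.0008,-0.0012,0],[-0.001,-0.0017,0],[-0.001,-0.0017,0],[-0.001,-0.0017,0]],"spin":[0,0,0,0,0]}' 1 20; python3 m.py
```

```text
t 6.43 jig tcp [44.7 26.3] z 84.6 spin needed 0.001 F [ 0.6  0.4 -0.2] open 0.0002
[-0.0013, -0.0028, -0.0004]
0.058 0.049 edges -7.5 4.8 mid -1.33
0.058 0.053 edges -7.7 4.9 mid -1.41
0.058 0.056 edges -8.1 4.6 mid -1.78
0.0465 0.065 edges -6.7 7.6 mid 0.45
0.0465 0.068 edges -7.4 8.0 mid 0.28
t: 7.1
tool_pos: [0.5313, 0.0865, 0.0846]
orientation: [-0.415, -3.114, -0.0]
force: [0.4, 1.0, -0.7]
opening: 0.0003
gripper_force: 0.2
t 7.1 jig tcp [45.7 24.5] z 84.6 spin needed 0.0 F [ 0.4  1.  -0.7] open 0.0003
[-0.0003, -0.001, -0.0004]
0.058 0.049 edges -6.3 6.4 mid 0.02
0.058 0.053 edges -6.6 6.2 mid -0.19
0.058 0.056 edges -6.8 6.5 mid -0.19
0.0465 0.065 edges -6.6 7.6 mid 0.51
0.0465 0.068 edges -7.0 8.0 mid 0.52
```

```bash
python3 -m inch '{"travel":[[0,0.006,0],[0,0.012,-0.005],[0,0.012,-0.02],[0,0.012,-0.035],[0.01,0.005,-0.038],[0.022,-0.007,-0.038],[0.034,-0.016,-0.038],[0.043,-0.022,-0.036],[0.0455,-0.0245,-0.034],[0.0455,-0.0245,-0.030]],"spin":[0,0,0,0,0,0,0,0,0,0]}' 1 20; python3 m.py; python3 -c "
from h import *
rows([(0,0,.101),(0,0,.093)])"
```

```text
t: 8.18
tool_pos: [0.4812, 0.0749, 0.1153]
orientation: [0.414, 3.113, 0.0]
force: [0.9, -0.3, -1.4]
opening: 0.0004
gripper_force: 0.0
t 8.18 jig tcp [0.4 0.2] z 115.3 spin needed 0.001 F [ 0.9 -0.3 -1.4] open 0.0004
[-0.0456, 0.0232, 0.0304]
0.058 0.049 edges -6.3 6.9 mid 0.26
0.058 0.053 edges -6.7 6.2 mid -0.2
0.058 0.056 edges -6.9 6.3 mid -0.33
0.0465 0.065 edges -6.3 8.1 mid 0.89
0.0465 0.068 edges -7.3 9.1 mid 0.88
t 8.43 jig tcp [0.6 0.4] z 114.7 spin needed 0.001 F [ 0.5 -0.3  0.5] open 0.0005
[0.0006, -0.0004, 0.0137]
[0.0006, -0.0004, 0.0217]
```

The wheel stayed put, so I'll press on the hub.

```bash
python3 -m inch '{"travel":[[0.0005,0,0.006],[0.0005,0,0.01],[0.0005,0,0.013],[0.0005,0,0.0145],[0.0005,0,0.016],[0.0005,0,0.0175],[0.0005,0,0.019],[0.0005,0,0.0205],[0.0005,0,0.022],[0.0005,0,0.0225]],"spin":[0,0,0,0,0,0,0,0,0,0]}' 1 20; python3 m.py
```

```text
t: 9.27
tool_pos: [0.4805, 0.0749, 0.0932]
orientation: [-0.415, -3.114, 0.0]
force: [-10.1, 0.9, 19.6]
opening: 0.0004
gripper_force: 9.8
t 9.27 jig tcp [-0.4  0.1] z 93.2 spin needed 0.001 F [-10.1   0.9  19.6] open 0.0004
[-0.0464, 0.0234, 0.0082]
0.058 0.049 edges -6.5 6.8 mid 0.13
0.058 0.053 edges -6.9 6.3 mid -0.3
0.058 0.056 edges -7.0 6.1 mid -0.44
0.0465 0.065 edges -6.7 7.8 mid 0.56
0.0465 0.068 edges -8.2 8.9 mid 0.34
```

The tip is at z = 76.2 mm with 20 N pushing back, so the wheel is home. I'll hold briefly, lift off straight up and check.

```bash
python3 -m inch '{"travel":[[0,0,0.0006],[0,0,0.0006],[0,0,0.0006],[0,0,-0.002],[0,0,-0.01],[0,0,-0.03],[0,0,-0.06],[0,0,-0.09],[0,0,-0.12],[0,0,-0.12]],"spin":[0,0,0,0,0,0,0,0,0,0]}'; python3 -m inch '{"travel":[[0.02,0.02,0],[0.04,0.04,0],[0.06,0.06,0],[0.09,0.09,0],[0.12,0.12,0],[0.15,0.15,0],[0.18,0.18,0],[0.2,0.2,0],[0.2,0.2,0],[0.2,0.2,0]],"spin":[0,0,0,0,0,0,0,0,0,0]}'; python3 - <<'E'
from h import *
import cv2
print(robot.read_state()["force"])
for c in ('top','side'):
    im,d=optics.read_camera(c); cv2.imwrite(f'pics/{c}5.png',im[:,:,::-1])
    p=J2W(0,0,.076); u,v=proj(c,p).astype(int); 
    q=d[v-3:v+4,u-3:u+4]; Z=np.median(q[q>0]); i=optics.camera_info(c); V=np.array(i["view"]); K=np.array(i["camera_matrix"])
    X=V[:3,:3].T@(Z*np.linalg.inv(K)@[u,v,1]-V[:3,3]); print(c,"hub top",X.round(4))
a=cv2.imread('pics/top5.png')[145:250,220:360]; b=cv2.imread('pics/side5.png')[180:285,240:380]
cv2.imwrite('pics/crop5.png',np.hstack([cv2.resize(x,(400,300),interpolation=cv2.INTER_CUBIC) for x in (a,b)]))
E
```

```text
t: 10.35
tool_pos: [0.4839, 0.075, 0.2194]
orientation: [0.413, 3.104, 0.003]
force: [1.0, 1.1, 0.2]
opening: 0.0004
gripper_force: 0.0
t: 11.18
tool_pos: [0.3388, 0.3214, 0.2119]
orientation: [-0.409, -3.115, 0.0]
force: [0.4, 0.1, -0.8]
opening: 0.0006
gripper_force: 0.0
[ 0.38466685  0.08050902 -0.77943885]
top hub top [0.4829 0.0759 0.0754]
side hub top [0.481  0.0827 0.0743]
```

View pics/crop5.png

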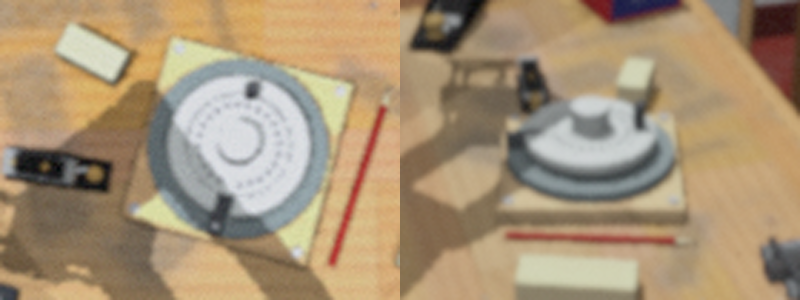

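The notch sits round the key at top crop (220,210), the peg is opposite at (253,90), and the hub top is at about 75–76 mm, so the wheel is home. The loose pieces have not moved and the arm is clear.

```bash
python3 -c "
from plant import close_job
print(close_job())"
```

```text
the job is handed in; nothing more can be done
None
```

The wheel's notch was brought over the key and pressed home on its seat, with the hub top measured at about 75–76 mm. The arm is clear, the loose pieces look unmoved, and the job was handed in at about 11 s; no verdict was returned.

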